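Make up a layered spares kit and a checking kit

ROBOT

A 6-joint arm with a two-finger parallel gripper is mounted at the origin on a cart in front of the work surface, level with it; the furniture and walls round the work are solid. World frame = base frame: x ahead of the robot, y to its left, z up, the work surface at z = 0. Lengths are in m, angles in degrees, forces in N, time in s.
With the tool pointing down it reaches from about 0.35 to 0.875 m from the base axis. Payload 4.2 kg.
Tool frame: the origin (TCP) lies midway between the tips of the shut fingers; the grasp point (between the pads) lies 19 mm behind it; z points along the fingers, y is the line along which they close (so a half turn about z gives the same grasp; the last joint's range is limited). The gripper opens to 87 mm and grips with 3 to 60 N. Pads are 19 mm wide; open, the fingers measure 117 mm over their backs; the gripper's body (75 mm by 190 mm) begins 51 mm behind the grasp point.
Start: joints at [14.817, 22.042, 0.453, 0, -68.411, -14.817], TCP at [0.625, 0, 0.223] pointing down, gripper open.
Joint ranges: [-179.83, 179.83], [-69.29, 118.12], [-61.27, 80.66], [-181.25, 117.63], [-171.15, -9.14], [-177.46, 177.46]. Speed limits (degrees/s): [159.86, 159.86, 180, 180, 180, 180].

INTERFACE

Orientations are given as [roll, pitch, yaw] about the fixed x, y, z axes, in that order (R = Rz(yaw) Ry(pitch) Rx(roll)).
In Python, from workcell import env gives the robot as it stands. The module is installed in compiled form; this text tells all that it offers. Calls block until the motion is done:
- env.goto(position, orientation): joint-space move of the TCP to a pose.
- env.move_straight(position, rotation=None, rate=0.15, force_limit=None): straight line of the TCP; rotation=None keeps the orientation; rate is the mean speed in m/s. With force_limit (N) it stops when the force on the tool has changed by that much, and returns True; else False.
- env.set_joints(angles): joint-space move.
- env.gripper_to(opening, grasp_force=None): opening from 0.0 (shut) to 1.0 (fully open); grasp_force is the grip in N (None keeps the last); returns when the fingers have stopped.
- env.dwell(seconds).
- env.inverse_kinematics(position, orientation): joint angles nearest the present ones, or None.
- env.read_state(): the state.
- env.grab_frame(name): name is "scene" or "side" or "wrist"; returns a dict with "image" (420x560x3 uint8, blue, green, red), "fx", "fy", "cx", "cy" (pixels), "position" and "orientation" of the camera in the world. Camera axes: x right, y up, looking along -z (the intrinsics and any distortion apply to the point x, -y, -z); pixel columns grow to the right and rows downward; lengths in m; the calibration is good to about 2 mm. A picture is of the moment at which its call begins. There is no depth.
A pose or a line that the arm cannot do raises env.Unreachable and nothing moves.
- env.close_job(): hands the job in; it is judged then, once.
Trained networks look in a picture, given as the dict that the camera call returned (one of the last four; its "shot" number tells which), for a name from the list of things; names that differ only in an ending like _2 or _b are one class to them, and where a whole thing is asked for, a point or a joint stands for the part that bears it (a point fixed in the world has none). Each returns a list of dicts, best first, with "score" (0 to 1); they miss things now and then, are a little off and sometimes report something else, mostly with a low value. They report only what shows in the picture. A call takes as long as a camera call. They do not tell look-alikes from the thing itself.
- env.search_frame(picture, thing): "xyz" ([x, y, z] in m, in world coordinates, good to about 4 mm: the middle of the surface that is visible of it).
- env.trace(picture, thing): "mask" (420x560 bool, what is visible of it).
The state is a dict: "clock": time; "joint_positions": joint angles; "qvel": joint speeds; "joint_torque": joint torques, N m; "position": TCP position; "tool_rot": TCP orientation; "force": force on the tool from outside, world axes, zero at the start; "wrist_torque": the same for the moment, N m; "opening": opening from 0.0 (shut) to 1.0 (fully open); "finger_force": force on a finger pad.
Only numpy, scipy, OpenCV 4.12 (cv2) and the standard library are available. Lean on these libraries where they do the work, as an engineer would, in place of code of your own. Each camera call takes 0.05 s, during which the arm holds its last target. There are 200 camera calls.

TASK

Make up two kits from the stock on the bench. Spares kit, packed in layers in the grey square box: the collet nut flat on the bottom in the middle, then the divider plate seated level on the four corner ledges with its lifting bar up, then the bronze bush standing on its flange on top of the divider, beside the bar. Checking kit, in the near, larger blue bin next to the grey box: the V-block standing with its groove up and the tapered shaft lying beside it, both on the bin's floor; leave the stepped shaft and the flange where they are.

Things in the scene. Friction and masses are not known exactly. Their poses are not given: they have to be found in the camera images.
- kit_box: Grey square open-topped kit box, fixed, 138 x 138 mm outside (146 over the rolled rim), 70 mm tall, 130 x 130 mm inside, floor 5 mm thick. A 22 x 22 mm post stands in each inside corner; the post tops, 34 mm above the table, are the ledges for the divider. Origin: centre of its underside; x and y parallel to its sides, z up.
- parts_bin: Blue plastic parts bin, the larger and nearer of the two blue bins on the bench, fixed, open on top, 189 (x) x 258 (y) mm over the rim, 90 mm tall, inside about 140 x 208 mm at its floor, which is 2 mm thick. Origin: centre of its underside; y along its long side, z up.
- divider_grip (a point): Loose divider for the kit box: bare aluminium plate, 120 x 120 x 4 mm, lying flat, with a black upright lifting bar in its middle (44 mm long along the plate's x, 10 mm thick along y, from the plate up to 40 mm above the plate's underside). 150 g. This point is on the bar over the plate's centre, 24 mm above the underside; x and y parallel to the plate's sides, z up. A half turn about z makes no difference.
- collet_nut_centre (a point): Dark slotted collet nut, a low ring 41 mm in diameter and 19 mm tall, lying flat. Point: its centre, half-way up; z is the ring's axis.
- bush_bronze_centre (a point): Yellow bronze bush, standing on its flange: flange 39 mm in diameter at the foot, narrower body above (28 mm), 40 mm tall. Point: on its axis, half-way up; z is the axis, pointing up.
- shaft_taper_centre (a point): Turned steel shaft with a conical end, lying down; 106 mm long, 38 mm at its thickest, the shorter and thicker of the two shafts. Point: on its axis, half-way along; y is along the shaft. It can roll.
- vee_block_centre (a point): Ground steel V-block, 38 (x) x 50 (y) x 40 (z) mm, standing with its V groove up; grasp across the 38 mm width. About 0.7 kg. Point: its centre, half-way up.
- shaft_stepped_centre (a point): Turned steel shaft with straight cylindrical steps and no cone, lying down; 133 mm long, 31 mm thick: the longer and thinner shaft. Stays in the stock. Point: on its axis, half-way along; y is along the shaft.
- flange_centre (a point): Round steel flange with four holes and a raised hub, 66 mm in diameter, 26 mm tall, lying flat. Stays where it is. Point: its centre, half-way up.
Not all that is in view belongs to the job. What is shaped like the part that bears vee_block_centre but green is not meant.

How it is judged:
By the outcome, as a careful person would: the job done as asked, in the order asked, and still so for the second after the job is handed in, with the robot touching nothing.
It also fails if it takes over 131 s, if anything falls off the work surface, if the arm or the gripper's body presses on something with over 40 N, if the wrist force passes 120 N, or if a joint passes its speed limit or range.

## Working session

There is one attempt and no reset: what is moved stays moved. The work goes in short steps, each a Python script; the robot and the scene stay as the last script left them, time stands still between calls to the robot, and variables do not carry over. Pictures are saved under pics/ and viewed, at most 14 in all, crops included, and the job is handed in when it is done.

```bash
mkdir -p pics; cat > h.py <<'E'
import numpy as np, cv2
from workcell import env
from scipy.spatial.transform import Rotation as R
def shot(n,fn=None):
    p=env.grab_frame(n)
    if fn: cv2.imwrite('pics/'+fn,p['image'])
    return p
def rot(p):
    o=np.array(p['orientation'],float)
    return R.from_euler('xyz',o,degrees=True).as_matrix() if o.size==3 else o
def ray(p,u,v):
    d=np.array([(u-p['cx'])/p['fx'],-(v-p['cy'])/p['fy'],-1.]); d=rot(p)@d
    return np.array(p['position']),d/np.linalg.norm(d)
def at_z(p,u,v,z):
    c,d=ray(p,u,v); return c+d*(z-c[2])/d[2]
def proj(p,X):
    q=rot(p).T@(np.array(X)-np.array(p['position'])); return np.array([p['cx']+p['fx']*q[0]/-q[2],p['cy']+p['fy']*q[1]/q[2]])
def tri(rs):
    A=np.zeros((3,3));b=np.zeros(3)
    for c,d in rs:
        P=np.eye(3)-np.outer(d,d);A+=P;b+=P@c
    return np.linalg.solve(A,b)
E
python3 - <<'E'
from h import *
T="kit_box parts_bin divider_grip collet_nut_centre bush_bronze_centre shaft_taper_centre vee_block_centre shaft_stepped_centre flange_centre".split()
for n in ("scene","side","wrist"):
    p=shot(n,n+'0.png')
    print(n,{k:np.round(v,3).tolist() for k,v in p.items() if k not in('image','shot') and not isinstance(v,str)})
    for t in T:
        print(t,[(np.round(d['xyz'],3).tolist(),round(d['score'],2)) for d in env.search_frame(p,t)[:3]])
print(env.read_state()['clock'], env.read_state()['tool_rot'])
E
```

```text
scene {'fx': 531.789, 'fy': 531.789, 'cx': 274.323, 'cy': 207.609, 'position': [-0.533, -1.012, 0.698], 'orientation': [66.365, 0.811, -43.106]}
kit_box [([0.509, -0.342, 0.037], 0.94)]
parts_bin [([0.484, -0.074, 0.057], 0.94)]
divider_grip [([0.715, -0.011, 0.006], 0.69)]
collet_nut_centre []
bush_bronze_centre [([0.535, 0.429, 0.02], 0.58)]
shaft_taper_centre [([0.513, 0.3, 0.026], 0.64)]
vee_block_centre [([0.323, 0.289, 0.023], 0.71), ([0.562, 0.519, 0.031], 0.69), ([0.661, -0.147, 0.027], 0.66)]
shaft_stepped_centre [([0.42, 0.176, 0.018], 0.76), ([0.484, -0.07, 0.057], 0.51)]
flange_centre [([0.715, -0.01, 0.006], 0.65), ([0.412, 0.321, 0.013], 0.62), ([0.453, 0.54, 0.013], 0.52)]
side {'fx': 434.391, 'fy': 434.391, 'cx': 277.133, 'cy': 217.09, 'position': [0.28, 1.222, 0.528], 'orientation': [67.335, 0.986, -168.499]}
kit_box [([0.516, -0.394, 0.054], 0.93)]
parts_bin [([0.476, -0.031, 0.058], 0.59)]
divider_grip [([0.673, 0.005, 0.004], 0.68)]
collet_nut_centre [([0.419, 0.34, 0.013], 0.63)]
bush_bronze_centre [([0.533, 0.451, 0.024], 0.63)]
shaft_taper_centre [([0.514, 0.324, 0.024], 0.58)]
vee_block_centre [([0.331, 0.318, 0.026], 0.95), ([0.574, 0.541, 0.023], 0.88), ([0.515, 0.202, 0.028], 0.82)]
shaft_stepped_centre [([0.417, 0.207, 0.02], 0.86)]
flange_centre [([0.454, 0.569, 0.015], 0.57)]
wrist {'fx': 354.357, 'fy': 354.357, 'cx': 277.44, 'cy': 211.164, 'position': [0.625, -0.082, 0.385], 'orientation': [-17.518, 0.015, -179.976]}
kit_box []
parts_bin [([0.451, -0.058, 0.008], 0.7)]
divider_grip [([0.68, -0.004, 0.002], 0.91)]
collet_nut_centre []
bush_bronze_centre []
shaft_taper_centre []
vee_block_centre [([0.451, -0.055, 0.008], 0.75), ([0.523, 0.19, 0.034], 0.71), ([0.673, -0.129, 0.035], 0.59)]
shaft_stepped_centre []
flange_centre []
1.5 [ 1.79999279e+02  2.96315417e-04 -9.00019791e+01]
```

View pictures.

View pics/scene0.png

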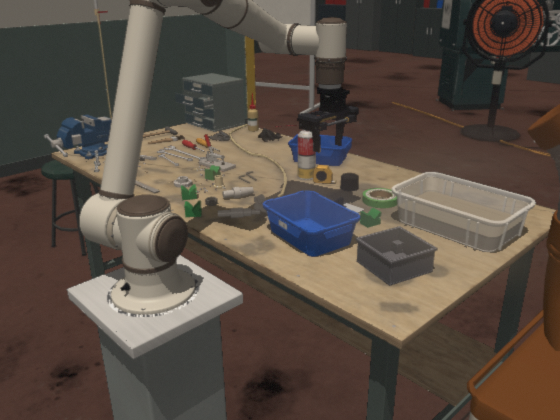

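View pics/side0.png

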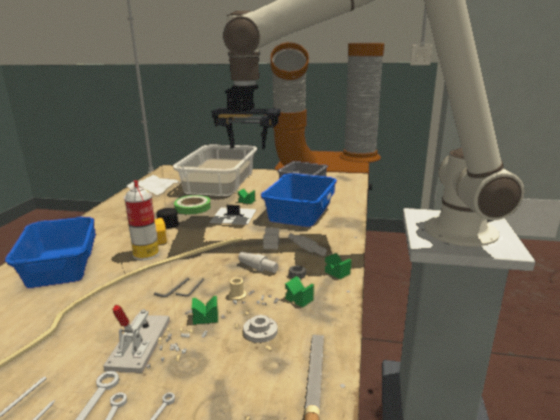

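View pics/wrist0.png

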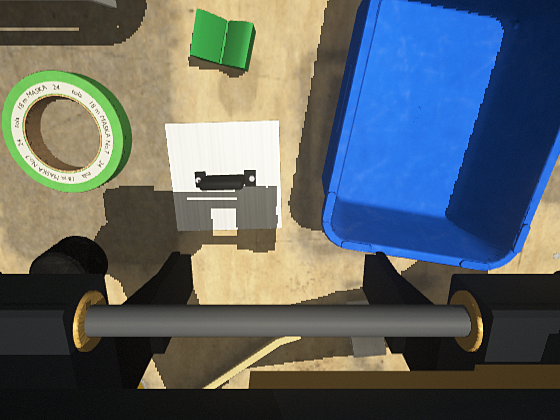

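```bash
cat > tour.py <<'E'
from h import *
import pickle
T={"st":"collet_nut_centre bush_bronze_centre shaft_taper_centre vee_block_centre shaft_stepped_centre".split(),"box":["kit_box"],"bin":["parts_bin","divider_grip"]}
V=[("bin",(.62,.06,.25)),("bin",(.52,-.02,.25)),("box",(.56,-.29,.25)),("box",(.47,-.31,.25)),("st",(.44,.29,.25)),("st",(.51,.34,.25)),("st",(.47,.42,.25)),("st",(.47,.49,.25))]
out=[]
for g,P in V:
    try: env.goto(P,[180,0,-90])
    except env.Unreachable: print('unreach',P); continue
    p=shot('wrist'); res={}
    for t in T[g]:
        res[t]=[(d['score'],d['mask']) for d in env.trace(p,t)[:4]]
        print(P,t,[(np.round(d['xyz'],3).tolist(),round(d['score'],2)) for d in env.search_frame(p,t)[:4]])
    p['res']=res; p['g']=g; out.append(p)
pickle.dump(out,open('tour.pkl','wb'))
s=lambda a:cv2.resize(a,(400,300))
I=[s(p['image']) for p in out]
for k in range(0,len(I),4):
    J=I[k:k+4]; J+= [J[0]*0]*(4-len(J))
    cv2.imwrite(f'pics/m{k}.png',np.vstack([np.hstack(J[:2]),np.hstack(J[2:])]))
print(env.read_state()['clock'])
E
python3 tour.py
```

```text
(0.62, 0.06, 0.25) parts_bin [([0.454, -0.034, 0.008], 0.73)]
(0.62, 0.06, 0.25) divider_grip [([0.679, -0.002, 0.004], 0.81)]
(0.52, -0.02, 0.25) parts_bin [([0.467, -0.08, 0.024], 0.77)]
(0.52, -0.02, 0.25) divider_grip [([0.683, -0.004, 0.003], 0.85), ([0.518, 0.19, 0.032], 0.53)]
(0.56, -0.29, 0.25) kit_box [([0.501, -0.341, 0.003], 0.87)]
(0.47, -0.31, 0.25) kit_box [([0.514, -0.336, 0.002], 0.77)]
(0.44, 0.29, 0.25) collet_nut_centre [([0.426, 0.327, 0.018], 0.95)]
(0.44, 0.29, 0.25) bush_bronze_centre [([0.534, 0.428, 0.016], 0.98)]
(0.44, 0.29, 0.25) shaft_taper_centre [([0.524, 0.311, 0.032], 0.95)]
(0.44, 0.29, 0.25) vee_block_centre [([0.406, 0.422, 0.029], 0.91), ([0.518, 0.176, 0.031], 0.83), ([0.329, 0.305, 0.033], 0.68), ([0.578, 0.529, 0.032], 0.59)]
(0.44, 0.29, 0.25) shaft_stepped_centre [([0.425, 0.186, 0.027], 0.69)]
(0.51, 0.34, 0.25) collet_nut_centre [([0.428, 0.33, 0.019], 0.56)]
(0.51, 0.34, 0.25) bush_bronze_centre [([0.542, 0.434, 0.022], 0.83), ([0.426, 0.328, 0.022], 0.18)]
(0.51, 0.34, 0.25) shaft_taper_centre [([0.524, 0.316, 0.03], 0.63)]
(0.51, 0.34, 
[... 253 characters left out ...]
e [([0.424, 0.331, 0.021], 0.94)]
(0.47, 0.42, 0.25) bush_bronze_centre [([0.54, 0.435, 0.024], 0.72)]
(0.47, 0.42, 0.25) shaft_taper_centre []
(0.47, 0.42, 0.25) vee_block_centre [([0.404, 0.425, 0.033], 0.72), ([0.333, 0.305, 0.031], 0.7), ([0.562, 0.522, 0.03], 0.67)]
(0.47, 0.42, 0.25) shaft_stepped_centre []
(0.47, 0.49, 0.25) collet_nut_centre [([0.426, 0.332, 0.02], 0.76)]
(0.47, 0.49, 0.25) bush_bronze_centre [([0.536, 0.438, 0.025], 0.76)]
(0.47, 0.49, 0.25) shaft_taper_centre [([0.502, 0.331, 0.03], 0.67)]
(0.47, 0.49, 0.25) vee_block_centre [([0.586, 0.53, 0.036], 0.95), ([0.406, 0.427, 0.031], 0.77), ([0.326, 0.327, 0.026], 0.59)]
(0.47, 0.49, 0.25) shaft_stepped_centre []
10.375
```

View pics/m0.png

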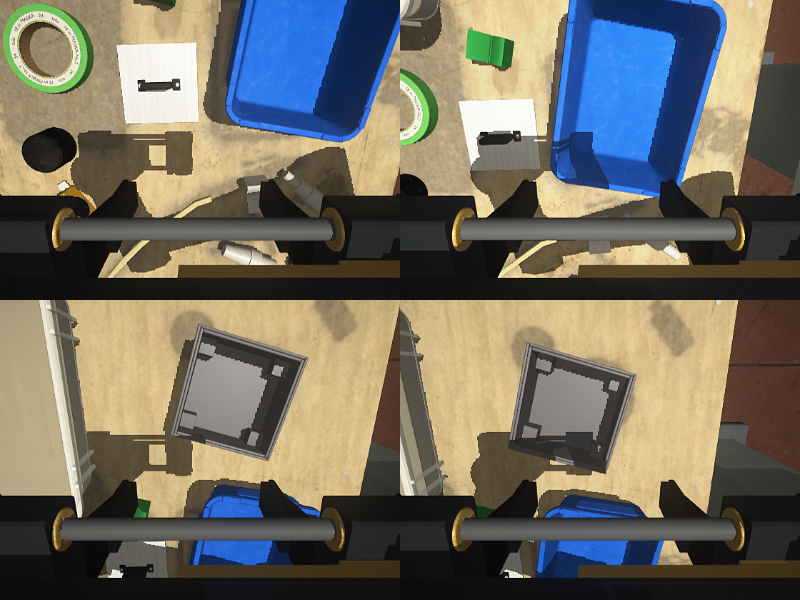

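View pics/m4.png

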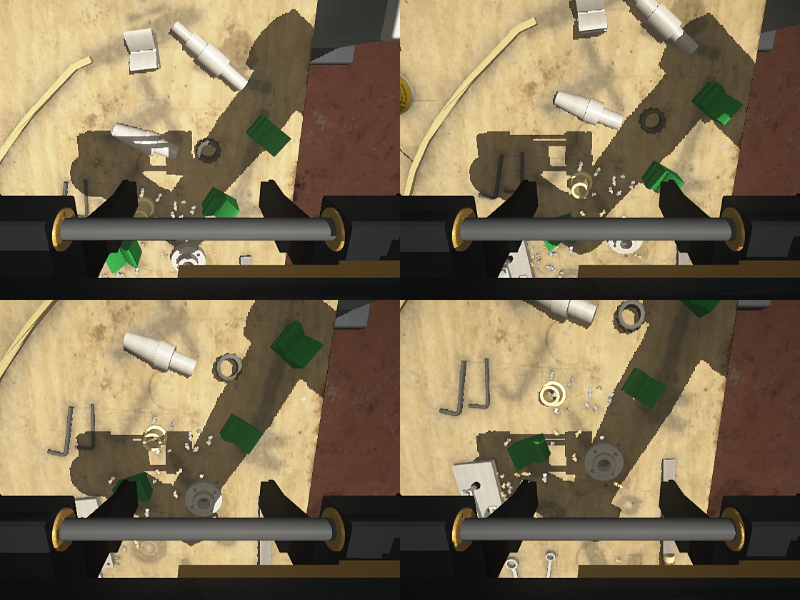

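```bash
cat > fit.py <<'E'
from h import *
import pickle
from scipy.optimize import least_squares
K=np.array([[np.cos(a),np.sin(a)] for a in np.linspace(0,2*np.pi,36,endpoint=False)])
def circ(r,z,n=24): a=np.linspace(0,2*np.pi,n,endpoint=False); return np.c_[r*np.cos(a),r*np.sin(a),0*a+z]
def rect(x,y,z): return np.array([[i*x/2,j*y/2,z] for i in(-1,1) for j in(-1,1)])
def ring(r,y): c=circ(r,0); return np.c_[c[:,0],0*c[:,0]+y,c[:,1]]
M=dict(collet_nut_centre=np.r_[circ(.0205,-.0095),circ(.0205,.0095)],
 bush_bronze_centre=np.r_[circ(.0195,-.02),circ(.0195,-.014),circ(.014,.02)],
 vee_block_centre=np.r_[rect(.038,.05,-.02),rect(.038,.05,.02)],
 divider_grip=np.r_[rect(.12,.12,-.024),rect(.12,.12,-.02)],
 kit_box=np.r_[rect(.138,.138,0),rect(.146,.146,.07)],
 parts_bin=np.r_[rect(.15,.215,0),rect(.189,.258,.09)])
def projs(p,X):
    q=(X-np.array(p['position']))@rot(p); return np.c_[p['cx']-p['fx']*q[:,0]/q[:,2],p['cy']+p['fy']*q[:,1]/q[:,2]]
def obs(p,mask,vmax=255):
    m=(mask.astype(np.uint8)); n,l,st,_=cv2.connectedComponentsWithStats(m)
    k=1+np.argmax(st[1:,4]); v,u=np.nonzero(l==k); P=np.c_[u,v].astype(float)
    S=P@K.T; h=S.max(0); a=P[S.argmax(0)]
    ok=(a[:,1]>4)&(a[:,1]<vmax)&(a[:,0]>4)&(a[:,0]<555)
    return p,h+.5*np.abs(K).sum(1)*.7,ok
def fit(t,O,x0,free_z=True,shaft=False,yaw=True):
    def model(q):
        if shaft: return np.r_[ring(abs(q[4]),-.053),ring(.019,q[6]),ring(.019,q[6]+.01),ring(abs(q[5]),.053)]
        return M[t]
    def res(q):
        q=np.array(q); c,s=np.cos(q[3]),np.sin(q[3])
        X=model(q)@np.array([[c,s,0],[-s,c,0],[0,0,1]])+[q[0],q[1],q[2] if free_z else x0[2]]
        r=[((projs(p,X)@K.T).max(0)-h)[ok] for p,h,ok in O]
        e=np.concatenate(r)
        return np.r_[e, (0 if yaw else q[3])]
    s=least_squares(res,x0,loss='soft_l1',f_scale=1.5,x_scale=[.01,.01,.01,.2]+[.01]*(len(x0)-4))
    e=res(s.x); return s.x,np.median(abs(e)),[np.round(np.median(abs(res(s.x)[:-1])),1),len(e)]
def best(p,t,X):  # mask nearest to the expected point
    u=proj(p,X); b=None
    for sc,m in p['res'][t]:
        v,w=np.nonzero(m)
        if len(v)<80: continue
        d=np.hypot(w.mean()-u[0],v.mean()-u[1])
        if b is None or d<b[0]: b=(d,m)
    return b[1] if b and b[0]<45 else None
E
cat > run1.py <<'E'
from fit import *
tour=pickle.load(open('tour.pkl','rb'))
G=dict(collet_nut_centre=(.425,.33,.0095),bush_bronze_centre=(.538,.433,.02),vee_block_centre=(.517,.185,.02),shaft_taper_centre=(.515,.315,.019),divider_grip=(.682,-.003,.024),kit_box=(.515,-.345,0.))
for t,X in G.items():
    O=[]
    for i,p in enumerate(tour):
        if t not in p['res']: continue
        m=best(p,t,X if t!='kit_box' else (X[0],X[1],.04))
        if m is not None:
            o=obs(p,m)
            if o[2].sum()>18: O.append(o); 
    rs=[]
    sh=t.startswith('shaft')
    for y in np.radians([-90,-70,-50,-30,-10,10,30,50,70,90] if not sh else np.arange(0,360,30)):
        x0=list(X)+[y]+([.012,.012,0] if sh else [])
        if t in('collet_nut_centre','bush_bronze_centre'): x0[3]=0
        for fz in (True,False):
            x,e,n=fit(t,O,x0,fz,sh); rs.append((e,fz,x,n))
    for fz in (True,False):
        e,_,x,n=min((r for r in rs if r[1]==fz),key=lambda r:r[0])
        print(t,len(O),'freez' if fz else 'fixz',np.round(x[:3],4),'yaw',round(np.degrees(x[3]),1),np.round(x[4:],3),'res',round(e,2),n)
E
python3 run1.py
```

```text
collet_nut_centre 4 freez [0.424  0.3336 0.0102] yaw -1.9 [] res 0.23 [np.float64(0.2), 134]
collet_nut_centre 4 fixz [0.4239 0.3336 0.0095] yaw -1.8 [] res 0.28 [np.float64(0.3), 134]
bush_bronze_centre 3 freez [0.5396 0.443  0.0214] yaw 7.6 [] res 0.35 [np.float64(0.4), 92]
bush_bronze_centre 3 fixz [0.5399 0.4433 0.02  ] yaw 22.6 [] res 0.37 [np.float64(0.4), 92]
vee_block_centre 1 freez [0.5206 0.1792 0.0157] yaw 5.9 [] res 0.26 [np.float64(0.3), 37]
vee_block_centre 1 fixz [0.5196 0.1795 0.0197] yaw 5.6 [] res 0.44 [np.float64(0.4), 37]
shaft_taper_centre 4 freez [0.5246 0.3157 0.019 ] yaw 68.7 [0.011 0.011 0.009] res 0.28 [np.float64(0.3), 128]
shaft_taper_centre 4 fixz [0.5248 0.3155 0.0072] yaw 248.6 [ 0.012  0.01  -0.002] res 0.31 [np.float64(0.3), 128]
divider_grip 2 freez [0.6827 0.0007 0.0219] yaw -88.4 [] res 0.32 [np.float64(0.3), 73]
divider_grip 2 fixz [6.821e-01 5.000e-04 2.400e-02] yaw -88.5 [] res 0.58 [np.float64(0.6), 73]
kit_box 2 freez [ 0.5092 -0.3367 -0.0028] yaw -105.5 [] res 0.68 [np.float64(0.7), 73]
kit_box 2 fixz [ 0.5093 -0.3368 -0.0195] yaw -105.4 [] res 0.87 [np.float64(0.9), 73]
```

```bash
cat > run2.py <<'E'
from fit import *
tour=pickle.load(open('tour.pkl','rb'))
O=[]
for p in tour[:2]:
    m=p['res']['parts_bin'][0][1]; o=obs(p,m,266); print(o[2].sum()); O.append(o)
rs=[]
for y in np.radians([-25,-10,0,10]):
    x,e,n=fit('parts_bin',O,[.47,-.05,0,y],False); rs.append((e,x,n))
e,b,n=min(rs,key=lambda r:r[0]); print('bin',np.round(b,4),np.degrees(b[3]),e,n)
def T(q,X):
    c,s=np.cos(q[3]),np.sin(q[3]); return X@np.array([[c,s,0],[-s,c,0],[0,0,1]])+q[:3]
b[2]=0
poses=dict(parts_bin=b,kit_box=[.5092,-.3367,0,np.radians(-15.5)],divider_grip=[.6825,.0007,.024,np.radians(1.5)],vee_block_centre=[.5198,.1793,.02,np.radians(5.8)],
  collet_nut_centre=[.424,.3336,.0095,0],bush_bronze_centre=[.5397,.4431,.02,0])
M['bar']=np.r_[rect(.044,.01,.016)]; poses['bar']=poses['divider_grip']
M['sh']=np.array([[0,-.053,0],[0,.053,0],[-.005,0,.019],[.005,0,.019]]); poses['sh']=[.5246,.3157,.019,np.radians(68.7)]
im=[]
for i in (1,2,4,6):
    p=tour[i]; a=cv2.resize(p['image'],None,fx=2,fy=2)
    for t,q in poses.items():
        U=projs(p,T(np.array(q),M[t]))*2
        if t in('sh',) :
            for u in U: cv2.circle(a,tuple(int(k) for k in u),2,(0,0,255),-1)
        else:
            for A in np.array_split(U, 2 if t!='bar' else 1): cv2.polylines(a,[cv2.convexHull(A.astype(np.int32))],True,(0,0,255),1)
    im.append(a)
c=[im[0][0:560,100:1020],im[1][0:460,300:900],im[2][0:460,300:900],im[3][0:460,120:720]]
cv2.imwrite('pics/o1.png',np.vstack([np.hstack([cv2.resize(k,(400,300)) for k in c[:2]]),np.hstack([cv2.resize(k,(400,300)) for k in c[2:]])]))
O=[obs(p,p['res']['shaft_stepped_centre'][0][1]) for p in tour[4:6]]
print([o[2].sum() for o in O])
x,e,n=min((fit('s',O,[.42,.19,.0155,y,.015,.015,0],False,True) for y in (-1,0,1)),key=lambda r:r[1]); print('stepped',np.round(x,3),e)
E
python3 run2.py
```

```text
17
21
bin [ 0.4791 -0.082  -0.0009 -0.1087] -6.226451848265306 5.764792624554758 [np.float64(5.8), 39]
[np.int64(36), np.int64(21)]
stepped [ 0.414  0.193  0.016 -2.284  0.011  0.018  0.029] 1.696032657764988
```

View pics/o1.png

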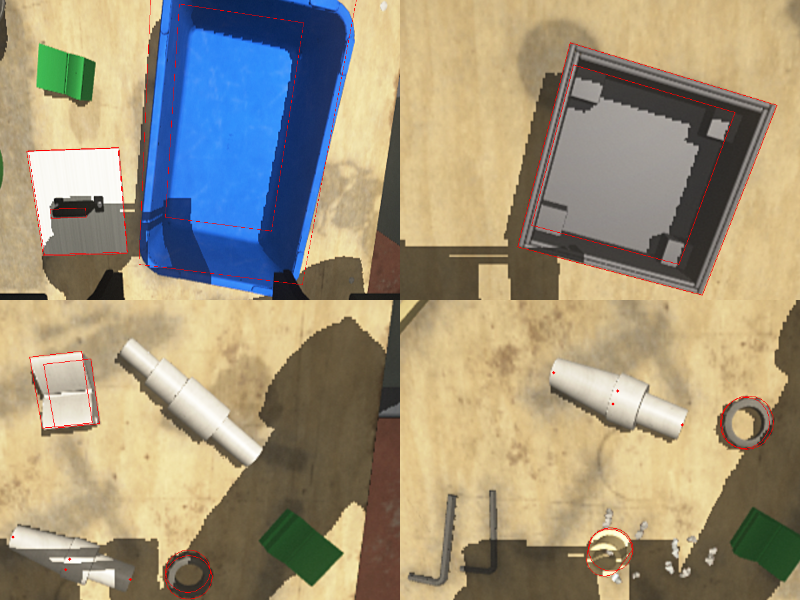

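```bash
python3 - <<'E'
from fit import *
tour=pickle.load(open('tour.pkl','rb')); p=tour[1]
f=lambda a,b:at_z(p,(100+a*2.3)/2,b*560/300/2,.088)[:2]
L=f(163,2),f(141,255); Rr=f(353,30),f(304,255); B=f(165,271),f(285,287)
for n,(a,b) in dict(L=L,R=Rr,B=B).items():
    d=b-a; print(n,np.round(a,4),np.round(b,4),np.degrees(np.arctan2(d[1],d[0])).round(1))
d=(Rr[1]-Rr[0]); d/=np.linalg.norm(d); n=np.array([-d[1],d[0]])
print('widths',[(n@(l-Rr[0])).round(4) for l in L])
m=tour[1]['image']; hsv=cv2.cvtColor(m,cv2.COLOR_BGR2HSV)
bm=((hsv[...,0]>100)&(hsv[...,0]<130)&(hsv[...,1]>150)&(hsv[...,2]>40)).astype(np.uint8)
o=[]
for q in (tour[0],tour[1]):
    hsv=cv2.cvtColor(q['image'],cv2.COLOR_BGR2HSV)
    bm=((hsv[...,0]>100)&(hsv[...,0]<130)&(hsv[...,1]>150)&(hsv[...,2]>40))
    bm=cv2.morphologyEx(bm.astype(np.uint8),cv2.MORPH_OPEN,np.ones((3,3)))
    o.append(obs(q,bm,268))
def rr(x,y,r,z):
    c=circ(r,z); return np.concatenate([c+[i*(x/2-r),j*(y/2-r),0] for i in(-1,1) for j in(-1,1)])
M['parts_bin']=rr(.189,.258,.025,.088)
for y in np.radians([-20,-8]):
  x,e,n=fit('parts_bin',o,[.47,-.05,0,y],False); print(np.round(x[:2],4),np.degrees(x[3]),e,n)
# overlay
c,s=np.cos(x[3]),np.sin(x[3]); A=np.array([[c,s,0],[-s,c,0],[0,0,1]])
a=p['image'].copy()
for X in (M['parts_bin'],rr(.14,.208,.02,.002)):
    cv2.polylines(a,[cv2.convexHull(projs(p,X@A+[x[0],x[1],0]).astype(np.int32))],True,(0,0,255),1)
z=cv2.resize(tour[4]['image'][0:140,150:290],None,fx=3,fy=3,interpolation=cv2.INTER_CUBIC)
a=a[:300]; z=cv2.resize(z,(300,300)); cv2.imwrite('pics/o2.png',np.hstack([a[:,150:560],z]))
E
```

```text
L [ 0.5522 -0.1782] [0.5843 0.0273] 81.1
R [ 0.3725 -0.159 ] [0.3998 0.0273] 81.7
B [0.5577 0.0433] [0.4185 0.0598] 173.2
widths [np.float64(-0.1807), np.float64(-0.1826)]
[ 0.4802 -0.0735] -7.152280248573748 1.3040482797502264 [np.float64(1.3), 38]
[ 0.4802 -0.0735] -7.152268600284744 1.3040437185763878 [np.float64(1.3), 38]
```

View pics/o2.png

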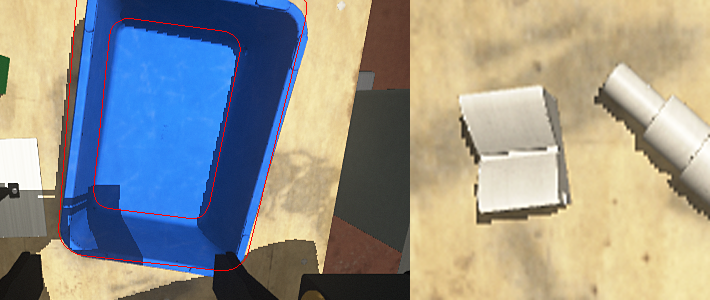

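```bash
cat >> h.py <<'E'
def ori(P,phi):
    """orientation, tool down, fingers closing along world angle phi, the nearer half turn"""
    q0=np.array(env.read_state()['joint_positions']); c=[]
    for y in (phi-90,phi+90):
        y=(y+180)%360-180; q=env.inverse_kinematics(list(P),[180,0,y])
        if q is not None: c.append((np.abs(np.array(q)-q0).max(),y))
    return [180,0,min(c)[1]]
def st(*k):
    s=env.read_state(); print(round(s['clock'],1),'pos',np.round(s['position'],4),'open',round(s['opening'],3),'ff',np.round(s['finger_force'],1),'F',np.round(s['force'],1),*k)
def pick(x,y,z,phi,opening,force,hi=.16):
    o=ori([x,y,z],phi); env.goto([x,y,hi],o); env.gripper_to(opening/.087)
    hit=env.move_straight([x,y,z],rate=.12,force_limit=15); st('down',hit)
    env.gripper_to(0,force); st('grip'); env.move_straight([x,y,hi+.02],rate=.15); st('up')
def place(x,y,z,phi,opening,hi=.18,fl=10,via=None):
    o=ori([x,y,z],phi); env.goto([x,y,hi],o); 
    env.move_straight([x,y,z+.02],rate=.15); hit=env.move_straight([x,y,z-.003],rate=.03,force_limit=fl); st('down',hit)
    env.gripper_to(opening/.087); env.move_straight([x,y,hi],rate=.15); st('away')
BOX=np.array([.5092,-.3367]); BY=-15.5
BIN=np.array([.4797,-.0735]); NY=-7.4
def loc(o,yaw,dx,dy):
    a=np.radians(yaw); return o+np.array([np.cos(a)*dx-np.sin(a)*dy,np.sin(a)*dx+np.cos(a)*dy])
E
python3 - <<'E'
from h import *
pick(.424,.3336,.004,90,.06,25)
place(*BOX,.009,BY+90,.058,hi=.2)
p=shot('wrist','n1.png')
env.goto([.53,-.28,.25],[180,0,-90]); p=shot('wrist','n2.png'); d=env.search_frame(p,'collet_nut_centre'); print([(np.round(k['xyz'],4),k['score']) for k in d[:2]])
E
```

```text
13.9 pos [0.4244 0.334  0.0047] open 0.687 ff 0.0 F [-0.2  0.5  0.2] down False
14.4 pos [0.424  0.3334 0.0043] open 0.464 ff 25.0 F [ 0.  -0.5  3. ] grip
15.8 pos [0.4235 0.3331 0.1789] open 0.469 ff 25.0 F [ 0.9 -0.1 -2.7] up
20.1 pos [ 0.5088 -0.3365  0.0083] open 0.467 ff 25.0 F [-0.8 -0.   4.1] down True
22.2 pos [ 0.5087 -0.3364  0.1989] open 0.668 ff 0.0 F [-0.4  0.9 -0.5] away
[(array([ 0.5121, -0.3337,  0.0247]), 0.66)]
```

View pics/n2.png

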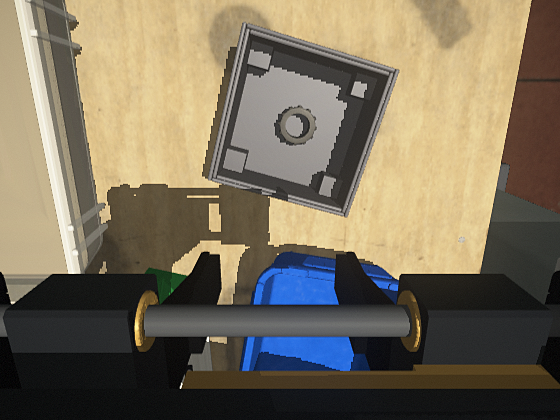

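The nut lies flat in the middle of the box at (295,125). Next is the divider.

```bash
python3 - <<'E'
from h import *
pick(.6825,.0006,.010,91.5,.04,35)
place(*BOX,.044,BY+90,.028,hi=.2)
env.goto([.53,-.28,.25],[180,0,-90]); p=shot('wrist','d1.png')
from fit import *
ms=env.trace(p,'divider_grip'); print([m['score'] for m in ms])
O=[obs(p,ms[0]['mask'])]
for z in (.058,): print(fit('divider_grip',O,[*BOX,z,np.radians(BY)],False)[:2]); print(fit('divider_grip',O,[*BOX,z,np.radians(BY)],True)[:2])
E
```

```text
27.2 pos [0.6832 0.0007 0.011 ] open 0.459 ff 0.0 F [-0.4 -0.1 -0.2] down False
27.8 pos [6.825e-01 4.000e-04 1.010e-02] open 0.113 ff 35.0 F [-1.  -1.4  1.5] grip
29.1 pos [6.817e-01 6.000e-04 1.786e-01] open 0.116 ff 35.0 F [-1.2  0.7 -1.7] up
32.2 pos [ 0.5089 -0.3366  0.0441] open 0.113 ff 35.0 F [-0.6  0.7  3. ] down True
34.1 pos [ 0.5086 -0.3364  0.1988] open 0.32 ff 0.0 F [-0.6 -0.3 -0.3] away
[0.74]
(array([ 0.50861648, -0.33478292,  0.058     , -0.26603099]), np.float64(0.623609587622127))
(array([ 0.5084633 , -0.33475645,  0.05514536, -0.26530187]), np.float64(0.14328787894038442))
```

View pics/d1.png

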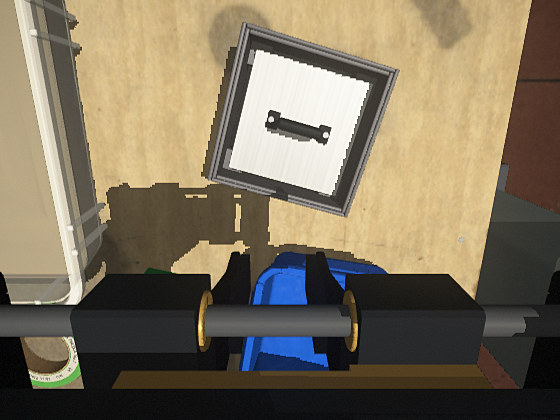

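The divider sits square on the ledges with its bar up at (298,127). Next, the bush and then the V-block.

```bash
python3 - <<'E'
from h import *
pick(.5397,.4431,.012,90,.046,20)
x=loc(BOX,BY,0,.033); place(*x,.050,BY,.046,hi=.2)
env.goto([.53,-.28,.25],[180,0,-90]); p=shot('wrist','b1.png')
cv2.imwrite('pics/b1c.png',cv2.resize(p['image'][:250,150:450],None,fx=2,fy=2))
print([(np.round(k['xyz'],4),k['score']) for k in env.search_frame(p,'bush_bronze_centre')[:2]], x)
E
```

```text
40.0 pos [0.5402 0.4436 0.013 ] open 0.531 ff 0.0 F [0.2 1.3 0.3] down False
40.4 pos [0.5399 0.4428 0.0127] open 0.392 ff 20.0 F [-0.4 -1.3  3.3] grip
41.7 pos [0.5391 0.4427 0.1785] open 0.393 ff 19.7 F [ 0.3 -0.5 -1.3] up
46.0 pos [ 0.5178 -0.3048  0.0507] open 0.394 ff 20.1 F [-0.2  1.1  5.1] down True
47.7 pos [ 0.5174 -0.3046  0.1988] open 0.529 ff 0.0 F [0.2 0.4 0.4] away
[(array([ 0.5175, -0.3093,  0.0655]), 0.84)] [ 0.51801887 -0.3049002 ]
```

View pics/b1c.png

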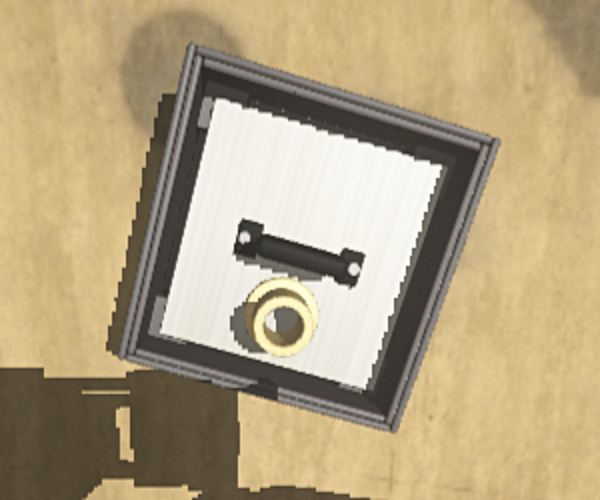

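The bush stands on its flange beside the bar, around (283,320) in the crop. V-block next.

```bash
python3 - <<'E'
from h import *
pick(.5200,.1793,.0245,95.7,.068,58)
x=loc(BIN,NY,0,.066); place(*x,.0275,NY,.066,hi=.2)
env.goto([.48,.06,.25],[180,0,-90]); p=shot('wrist','v1.png')
print([(np.round(k['xyz'],4),k['score']) for k in env.search_frame(p,'vee_block_centre')[:4]], x)
env.goto([.50,.38,.25],[180,0,-90]); p=shot('wrist')
import pickle
p['res']={'shaft_taper_centre':[(d['score'],d['mask']) for d in env.trace(p,'shaft_taper_centre')]}; pickle.dump(p,open('s.pkl','wb'))
print([(np.round(k['xyz'],4),k['score']) for k in env.search_frame(p,'shaft_taper_centre')[:2]]); st()
from fit import *
m=best(p,'shaft_taper_centre',(.5246,.3157,.019)); print(fit('s',[obs(p,m)],[.5246,.3157,.019,1.2,.011,.011,.009],False,True))
E
```

```text
51.8 pos [0.5205 0.1796 0.0252] open 0.779 ff 0.0 F [-0.1 -0.2  0.6] down False
52.3 pos [0.52   0.179  0.0249] open 0.57 ff 58.0 F [-0.8 -2.6  3. ] grip
53.5 pos [0.519  0.1789 0.1785] open 0.563 ff 58.0 F [ 0.2 -0.1 -5.8] up
56.7 pos [ 0.4879 -0.0081  0.0274] open 0.568 ff 58.0 F [-0.5  1.   3.8] down True
58.6 pos [ 0.4876 -0.0082  0.1991] open 0.757 ff 0.0 F [ 0.2  0.4 -0.3] away
[(array([ 0.4924, -0.0092,  0.0342]), 0.85), (array([ 0.6503, -0.1111,  0.0133]), 0.7), (array([0.3536, 0.3006, 0.037 ]), 0.59)] [ 0.48820051 -0.0080497 ]
[(array([0.5224, 0.3149, 0.0299]), 0.64)]
60.5 pos [0.5005 0.3786 0.2506] open 0.76 ff 0.0 F [ 0.3 -0.4  0.1]Traceback (most recent call last):
  File "<stdin>", line 11, in <module>
  File "fit.py", line 17, in obs
    m=(mask.astype(np.uint8)); n,l,st,_=cv2.connectedComponentsWithStats(m)
       ^^^^^^^^^^^
AttributeError: 'NoneType' object has no attribute 'astype'
```

View pics/v1.png

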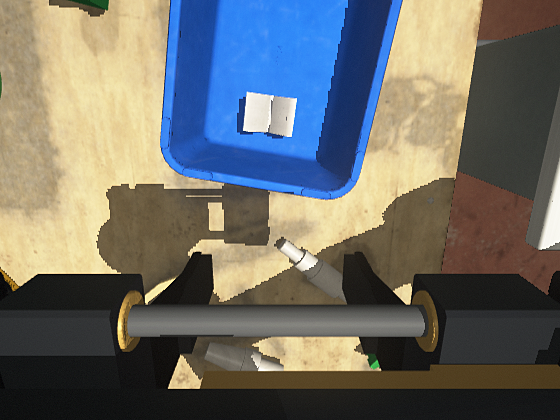

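V-block stands groove up on the bin floor at (270,115). Last is the tapered shaft.

```bash
python3 - <<'E'
from h import *
x,y,phi=.5134,.3201,68.7
pick(x,y,.010,phi,.058,50)
y1=env.read_state()['tool_rot'][2]
t=loc(BIN,NY,0,-.012); o=ori([*t,.012],NY+90)
thin=158.7+o[2]-y1; s=np.sign(np.cos(np.radians(thin-NY))); print('thin dir local x',s, thin-NY)
t=loc(BIN,NY,.012*s,-.012); place(*t,.0125,NY+90,.054,hi=.2)
env.goto([.48,.04,.25],[180,0,-90]); p=shot('wrist','t1.png')
print([(np.round(k['xyz'],4),k['score']) for k in env.search_frame(p,'shaft_taper_centre')[:2]]); st()
E
```

```text
63.5 pos [0.5139 0.3205 0.0108] open 0.668 ff 0.0 F [-0.4 -0.3  0.4] down False
64.1 pos [0.5132 0.3197 0.0103] open 0.418 ff 50.0 F [-1.3 -0.9  2.8] grip
65.4 pos [0.5128 0.3197 0.1787] open 0.417 ff 50.0 F [ 0.   0.2 -3.6] up
thin dir local x -1.0 180.0144821133116
68.8 pos [ 0.4659 -0.0839  0.0127] open 0.413 ff 50.0 F [-0.6 -0.1  5. ] down True
70.8 pos [ 0.4656 -0.0839  0.1991] open 0.62 ff 0.0 F [-0.1 -0.4  0.1] away
[(array([ 0.4762, -0.0809,  0.0332]), 0.72)]
72.4 pos [0.4799 0.0397 0.2497] open 0.617 ff 0.0 F [ 0.2 -0.6  0.3]
```

View pics/t1.png

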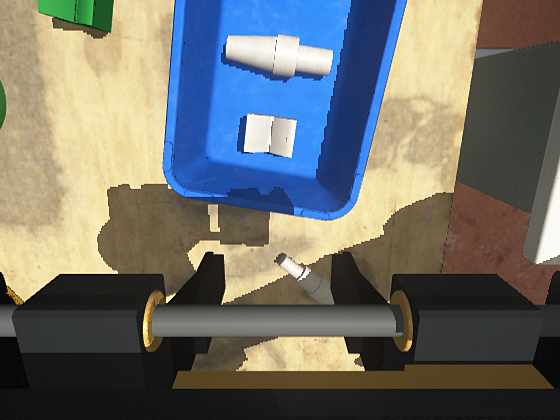

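```bash
python3 - <<'E'
from h import *
env.dwell(1); p=shot('wrist','t2.png'); a=cv2.imread('pics/t1.png')
print('moved px',(cv2.absdiff(a,p['image']).max(2)[:100,200:360]>60).sum())
p=shot('scene'); cv2.imwrite('pics/f.png',cv2.resize(p['image'][150:300,240:460],None,fx=3,fy=3))
E
```

```text
moved px 118
```

View pics/f.png

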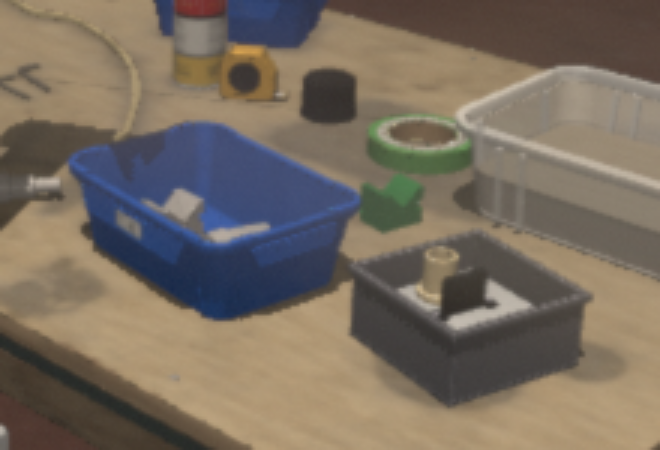

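Kits look right: bush upright at (438,270), V-block (182,208) and shaft (240,232) in the bin. I'll check that the shaft is still before handing in.

```bash
python3 - <<'E'
from h import *
b=cv2.imread('pics/t2.png'); f=lambda i:cv2.cvtColor(i,cv2.COLOR_BGR2GRAY).astype(np.float32)
def sh(i,j,r): return np.round(cv2.phaseCorrelate(np.ascontiguousarray(f(i)[r]),np.ascontiguousarray(f(j)[r]))[0],2)
S=np.s_[25:90,210:345]; V=np.s_[100:165,225:310]
print('t1-t2',sh(cv2.imread('pics/t1.png'),b,S),sh(cv2.imread('pics/t1.png'),b,V))
env.dwell(2); c=shot('wrist','t3.png')['image']; print('t2-t3',sh(b,c,S),sh(b,c,V)); st()
E
```

```text
t1-t2 [ 0.66 -0.08] [ 0.13 -0.25]
t2-t3 [0.48 0.01] [-0.05  0.02]
75.6 pos [0.48 0.04 0.25] open 0.617 ff 0.0 F [-0.1 -0.5  0.5]
```

```bash
python3 - <<'E'
from h import *
b=cv2.imread('pics/t3.png'); f=lambda i:np.ascontiguousarray(cv2.cvtColor(i,cv2.COLOR_BGR2GRAY)[25:90,210:345].astype(np.float32))
env.dwell(5); c=shot('wrist','t4.png')['image']; print(cv2.phaseCorrelate(f(b),f(c)))
print(env.close_job())
E
```

```text
((0.4997889843198777, 0.0016448273582057027), 0.9929505431603012)
the job is handed in; nothing more can be done
None
```

Both kits are packed in the order asked and the job is handed in at about 81 s; pictures showed every part in place, with the tapered shaft still drifting about half a pixel between checks.

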